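# Close up the coolant filter of a gear grinder and hold its lid at the bleed mark

### The arm

A 7-joint arm with a two-finger parallel gripper is mounted at the origin on the work surface. World frame = base frame: x ahead of the robot, y to its left, z up, the work surface at z = 0. Lengths are in m, angles in rad, forces in N, time in s.
With the tool pointing down it reaches from about 0.4 to 0.85 m from the base axis. Payload 10.4 kg.
Tool frame: the origin (TCP) lies at the very end of the fingers, on their centre line; the grasp point (between the pads) lies 19 mm behind it; x points along the fingers, z is the direction in which the jaws open and shut, and the axes are right-handed (so a half turn about x gives the same grasp; the last joint's range is limited). The gripper opens to 85 mm and grips with 20 to 120 N. Pads are 22 mm wide; open, the fingers measure 114 mm over their backs; the gripper's body (76 mm by 85 mm) begins 54 mm behind the grasp point. The pads swing forward as they close: fully open they stand 13 mm farther back than shut.
Start: joints at [-1.139, 0.332, -0.065, 1.46, 0.022, 1.35, -0.088], TCP at [0.275, 0.561, 0.231] pointing down, gripper open.
Joint ranges: [-2.6, 2.6], [-0.5, 2.12], [-1.47, 1.34], [0.16, 2.42], [-1.27, 4.41], [0.06, 2.06], [-2.6, 2.6]. Speed limits (rad/s): [2.22, 2.22, 2.79, 2.79, 3.14, 3.14, 3.14].

### API

Orientations are given as a unit quaternion [x, y, z, w].
In Python, from workcell import get_obs, camera, camera_info, hand_in gives the robot as it stands.
- The arm moves only by the tool move_arm, never from a script. Its argument "motion" is text: rows parted by semicolons, each of 4 numbers parted by spaces: the shift along the world's x, y, z in m, then the turn about the world's z in rad. In form: tx ty tz spin; .... A call has 1 to 10 rows; each row is the pose to reach, as a shift and turn from the pose commanded when the call began; what a row does not reach only later rows make up. A row lasts 1/8 s, in which the tool goes at most 62.5 mm and 10.7 degrees, less where a joint would pass 70% of its speed; a pose out of reach is approached as far as the arm can. A call with a gripper value outside its range is refused whole. "grip" is the opening, from 0 (shut) to 1 (fully open), set as the call begins (left out, the last holds). The fingers move at their own pace and stop on an object; "force" is the grip in N (left out, the last holds). Time passes only in rows, so rows that repeat a pose let the fingers close. It gives the time, the measured TCP pose, the force and the opening at its end, in the units of the state.
- get_obs(): the state, without advancing time (a new reading comes with each control period).
- camera(name): name is "side" or "top"; returns (picture, depth): 400x640x3 uint8, red, green, blue; 400x640 float32, m along the optical axis (not along the pixel's ray), 0 where there is no reading.
- camera_info(name): a dict with "camera_matrix" (3x3 intrinsics, pixels), "k1" (the pictures are not rectified: a ray, as slopes to the right and down, at radius r is drawn at 1 + k1 r^2 times it, then the intrinsics apply), "eye" and "attitude" of the camera in the world. Camera axes: x right, y up, looking along -z (the intrinsics and any distortion apply to the point x, -y, -z); pixel columns grow to the right and rows downward; lengths in m; the calibration is good to about 2 mm. A picture is of the moment at which its call begins. camera_info takes no time and is no camera call.
- hand_in(): hands the job in, once; it reports no verdict.
The state is a dict: "clock": time; "joint_pos": joint angles; "joint_velocities": joint speeds; "tau": joint torques, N m; "position": TCP position; "ee_rot": TCP orientation; "ft_force": force on the tool from outside, world axes, zero at the start; "torque": the same for the moment, N m; "grip_width": opening from 0.0 (shut) to 1.0 (fully open).
Only numpy, scipy, OpenCV 4.12 (cv2) and the standard library are available. Lean on these libraries where they do the work, as an engineer would, in place of code of your own. Each camera call takes 0.05 s, during which the arm holds its last target.

### The job

The coolant filter on the bench has its new cartridge in. Shut its drain cock by turning the wing knob clockwise until it clicks over, then fit the bayonet lid: drop its lugs through the collar's slots until it is fully home and twist it clockwise half-way, to the bleed mark, short of the click where it locks. Leave the other things on the bench where they are, and finish still gripping the lid, holding it fully home at that mark against its spring.

Things in the scene. Friction and masses are not known exactly. Their poses are not given: they have to be found in the camera images.
- knob_grip (a point): point to grip on the drain cock's wing knob, on its vertical turning axis, 130 mm above the bench, 14 mm below the bar's top, 25 mm above its round foot (42 mm across). The knob is an upright black bar 14 mm thick, 46 mm long along this frame's x (turns with the knob), 40 mm tall, on a grey valve block 56 mm square, 118 mm to the left (+y in the collar frame) of the bowl's axis.
- drain_knob (a joint): wing knob angle in rad, clockwise from above: 0 = open (bar along collar frame x, in line with the brass drain stub), 1.57 = shut, at its stop (bar across the stub). A sprung detent resists with up to 0.14 N m, crest at 1.2: let go earlier it turns back, past 1.2 it clicks over and drives itself to 1.57.
- collar (a point): centre of the filter bowl's open mouth, level with the top of its bayonet collar, 150 mm above the bench, z up. Collar: aluminium, 120 mm across, bore 67 mm; its flange is 8 mm thick with two slots 17 mm wide, reaching 46 mm from the axis, at +x and -x of this frame. Ribs cast on its top: one at the slots (entry), a pair 45 degrees clockwise (bleed mark), a square pad at 90 (locked).
- bleed_mark: the two pairs of small ribs of the bleed mark on the collar's top face; origin on the collar's axis at that face, x axis through the two pairs: the lid's handle bar lies along this x axis (either way round) when the lid is half-way.
- lock_ring (a joint): angle in rad, clockwise from above, of the steel ring in the collar whose two forks (17 mm wide) take the lid's lugs and turn with them: 0 = at the slots, as it starts; 0.785 = half-way; 1.57 = locked. A spring turns ring and lid back (about 0.2 N m at half-way, so it must be held there); at 1.2 it clicks over and drives itself to 1.57. Lugs have about 0.06 rad of play in the forks.
- lid_grip (a point): point to grip on the lid's handle, on the lid's axis, 24 mm above its disc, 16 mm below the handle's top. The handle is an upright black bar 62 mm long (this frame's x), 14 mm thick (y), 40 mm tall. At the start the lid stands upright on its nose on the bench, this point 68 mm up. Fully home (disc on the collar's top) this point is 32 mm above point collar, on its axis.
- lid: the aluminium lid, 0.24 kg; origin at the foot of its nose, 68 mm below lid_grip, same axes. Disc 96 mm across, 8 mm thick; under it a nose 36 mm long, 61 mm across, tapered over its last 11 mm, with two opposite lugs 12 mm wide under the handle's ends (+x and -x, either way round fits), reaching 41 mm from the axis, 10.5 to 18 mm below the disc.
- cartridge: bystander: used filter cartridge standing on the bench, 68 mm diameter, 95 mm tall, origin at its foot.
- gear: bystander: steel spur gear lying flat, about 100 mm diameter, 34 mm high over the hub, origin at its foot.
- locknut: bystander: dark slotted spindle nut lying flat, 60 mm diameter, 16 mm high, origin at its foot.
- wrench: bystander: steel wrench lying flat, 180 mm long along its x.
- micrometer: bystander: steel micrometer lying flat, 120 mm long along its x, 23 mm high.
- oil_bottle: bystander: white oil bottle standing, 60 mm diameter, 160 mm tall, origin at its foot.
Things that resemble listed ones, but are neither listed nor needed, are in the scene too. Leave any green or purple look-alike of the lid alone.

How it is judged:
On the way, in this order (a step that is already met when the one before it is completed fails the run):
1. the drain cock is clicked over to shut while the lid is still off (value of joint drain_knob above 1.4 rad and horizontal distance between lid_grip and collar above 0.06 m), for 0.2 s.
2. the lid is home in the collar, its lugs through the slots, not yet turned (horizontal distance between lid_grip and collar below 0.006 m and z of lid_grip in the frame of collar below 0.036 m and value of joint lock_ring below 0.4 rad), for 0.1 s.
3. the lid is twisted to the bleed mark and gripped there (angle between the x axis of lid_grip and the x axis of bleed_mark, either way round below 0.16 rad and z of lid_grip in the frame of collar below 0.036 m and contact force between the fingers and lid above 2 N), for 0.3 s.
At the end, for the whole second after the job is handed in: Drain cock shut (over 1.4 rad); lid within 6 mm of the collar's axis and 4 mm of fully home, tilt under 0.08 rad, handle within 0.16 rad (9 degrees) of the bleed mark, locking ring turned with it (0.5 to 1.05 rad), standing still and gripped with over 2 N (all of step 3 and value of joint drain_knob above 1.4 rad and horizontal distance between lid_grip and collar below 0.006 m and angle between lid_grip's own z axis and vertical below 0.08 rad and value of joint lock_ring between 0.5 and 1.05 rad and angular speed of lid below 0.2 rad/s); the arm keeps its last pose, push and grip.
It fails at once if the lid is twisted past the click (value of joint lock_ring above 1.15 rad).
It fails at once if a bystander is pushed about (more than 30 mm) (distance of any of cartridge, gear, locknut, wrench, micrometer, oil_bottle from where it was at the start of the episode above 0.03 m).
It also fails if it takes over 62 s, if anything falls off the work surface, if the arm or the gripper's body presses on something with over 40 N, if the wrist force passes 120 N, or if a joint passes its speed limit or range.

## Working session

There is one attempt and no reset: what is moved stays moved. The work goes in short steps, Python scripts to look and compute and a tool call to move; the robot and the scene stay as the last step left them, time stands still between calls to the robot, and variables do not carry over. Pictures are saved under pics/ and viewed, and the job is handed in when it is done.

Besides the shell and the picture viewer there is one more tool, called in YAML: its name, and indented under it one key for each argument. move_arm: Moves the arm, as the interface text tells. Its arguments: {"type":"object","properties":{"motion":{"type":"string"},"grip":{"type":"number"},"force":{"type":"number"}},"required":["motion"]}

```bash
ls; mkdir -p pics
cat > h.py <<'E'
import numpy as np,cv2
from workcell import *
def grab(n,tag):
    p,d=camera(n); np.savez(f'pics/{tag}.npz',p=p,d=d); cv2.imwrite(f'pics/{tag}.png',p[:,:,::-1]); return p,d
E
python3 - <<'E'
from h import *
for n in('side','top'):
    print(camera_info(n)); grab(n,n+'0')
print(get_obs())
E
```

```text
pics
{'camera_matrix': array([[466.45239654,   0.        , 316.8997845 ],
       [  0.        , 466.45239654, 195.7557113 ],
       [  0.        ,   0.        ,   1.        ]]), 'k1': -0.04371929596815781, 'eye': array([-0.08044182, -0.89157009,  0.70816771]), 'attitude': array([ 0.48899372, -0.15220428, -0.26096729,  0.81830011])}
{'camera_matrix': array([[429.71579243,   0.        , 318.63351204],
       [  0.        , 429.71579243, 210.39154337],
       [  0.        ,   0.        ,   1.        ]]), 'k1': -0.0954352375074831, 'eye': array([ 0.31588132, -0.0157233 ,  1.433474  ]), 'attitude': array([ 0.05335118, -0.05685883, -0.698411  ,  0.71143714])}
{'clock': 0.1, 'joint_pos': array([-1.13859776,  0.33280391, -0.06474695,  1.46084885,  0.021592  ,
        1.34991514, -0.08848505]), 'joint_velocities': array([ 0.00130118, -0.00137075,  0.00053296, -0.00089216, -0.0012926 ,
        0.00045843, -0.00047834]), 'tau': array([ 1.63734388e-03, -6.26744628e+01,  4.92255378e-02, -3.92430818e+01,
        1.64248230e-02,  6.88156739e-03,  1.37852072e-05]), 'position': array([0.27437735, 0.5611761 , 0.23060264]), 'ee_rot': array([-0.37467875,  0.60021296,  0.37417853,  0.59945864]), 'ft_force': array([ 0.50519867, -0.53597454, -0.79414541]), 'torque': array([-0.01164431, -0.00831538, -0.02713637]), 'grip_width': 0.9987515672906818}
```

View pics/side0.png

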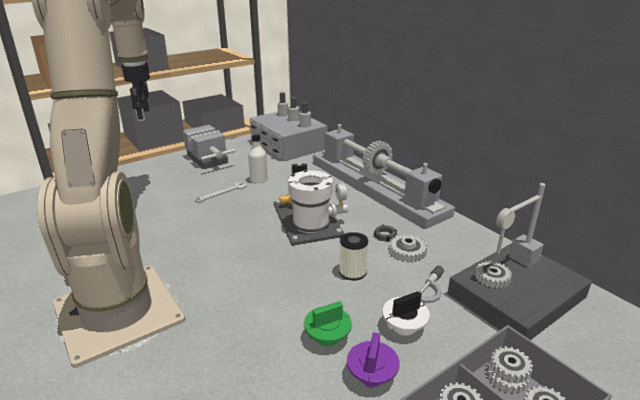

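View pics/top0.png

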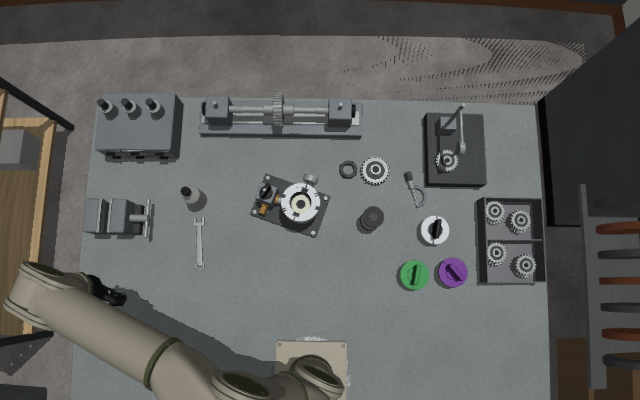

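The side view shows the white lid near (406,312), the bowl at (311,200) and the knob at (299,170). The top view shows the lid at (435,230), the bowl at (300,203) and the knob at (266,192). I'll zoom in next and build point clouds.

```bash
cat >> h.py <<'E'
from scipy.spatial.transform import Rotation as R
def rays(n,uv):
    c=camera_info(n);K=c['camera_matrix']
    uv=np.asarray(uv,float).reshape(-1,1,2)
    x=cv2.undistortPoints(uv,K,np.array([c['k1'],0,0,0.]),None,None)
    x=x.reshape(-1,2)
    d=np.c_[x[:,0],-x[:,1],-np.ones(len(x))]
    return c['eye'],R.from_quat(c['attitude']).apply(d)
def cloud(n,d):
    vv,uu=np.mgrid[0:400,0:640]
    e,r=rays(n,np.c_[uu.ravel(),vv.ravel()])
    return (e+r*d.reshape(-1,1)).reshape(400,640,3)
def proj(n,P):
    c=camera_info(n);K=c['camera_matrix']
    q=R.from_quat(c['attitude']).inv().apply(np.atleast_2d(P)-c['eye'])
    x=np.c_[q[:,0]/-q[:,2],-q[:,1]/-q[:,2]]
    r2=(x**2).sum(1,keepdims=True);x=x*(1+c['k1']*r2)
    return x@np.diag([K[0,0],K[1,1]])+K[:2,2]
def load(t):
    z=np.load(f'pics/{t}.npz');return z['p'],z['d']
def crop(t,u0,v0,u1,v1,s,out):
    p,_=load(t);cv2.imwrite(f'pics/{out}.png',cv2.resize(p[v0:v1,u0:u1,::-1],None,fx=s,fy=s,interpolation=cv2.INTER_CUBIC))
E
python3 - <<'E'
from h import *
crop('top0',240,160,340,240,8,'tz1');crop('top0',400,195,480,255,8,'tz2')
crop('side0',265,150,365,250,6,'sz1');crop('side0',370,260,450,350,6,'sz2')
p,d=load('top0');C=cloud('top',d)
for uv in [(300,203),(266,192),(435,230),(285,197),(310,215),(425,230),(400,230)]: print(uv,C[uv[1],uv[0]].round(4))
p,d=load('side0');C=cloud('side',d)
for uv in [(404,305),(306,181),(299,168),(420,318),(300,300)]: print(uv,C[uv[1],uv[0]].round(4))
E
```

```text
(300, 203) [0.5468 0.0383 0.1079]
(266, 192) [0.5763 0.144  0.1258]
(435, 230) [ 0.4723 -0.3928  0.0818]
(285, 197) [0.5575 0.0828 0.1476]
(310, 215) [0.5037 0.0056 0.1468]
(425, 230) [ 0.4765 -0.371   0.0404]
(400, 230) [ 0.4796 -0.2959  0.0011]
(404, 305) [ 0.4705 -0.4057  0.0723]
(306, 181) [0.5648 0.0834 0.1238]
(299, 168) [0.5815 0.1441 0.1364]
(420, 318) [ 0.4931 -0.4317  0.0449]
(300, 300) [ 0.3542 -0.2006 -0.0006]
```

```bash
cd pics; python3 -c "
import cv2,numpy as np
a=[cv2.imread(f) for f in('tz1.png','tz2.png')]
print([i.shape for i in a])"
```

```text
[(640, 800, 3), (480, 640, 3)]
```

View pics/tz1.png

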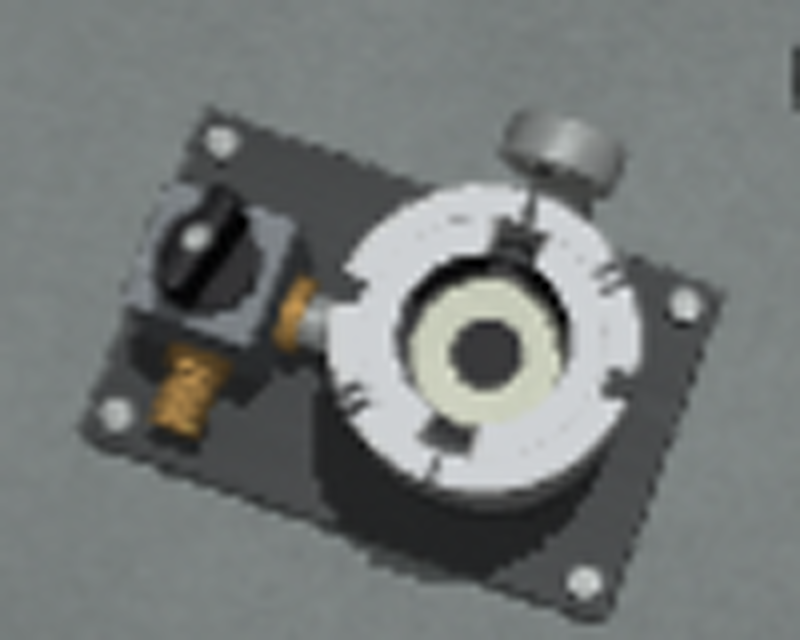

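View pics/tz2.png

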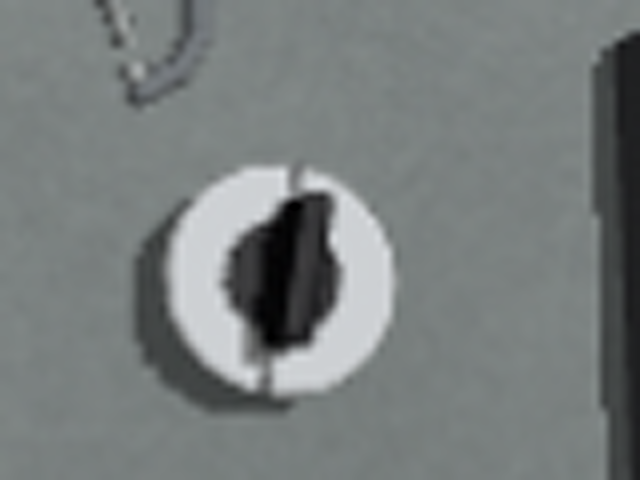

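View pics/sz1.png

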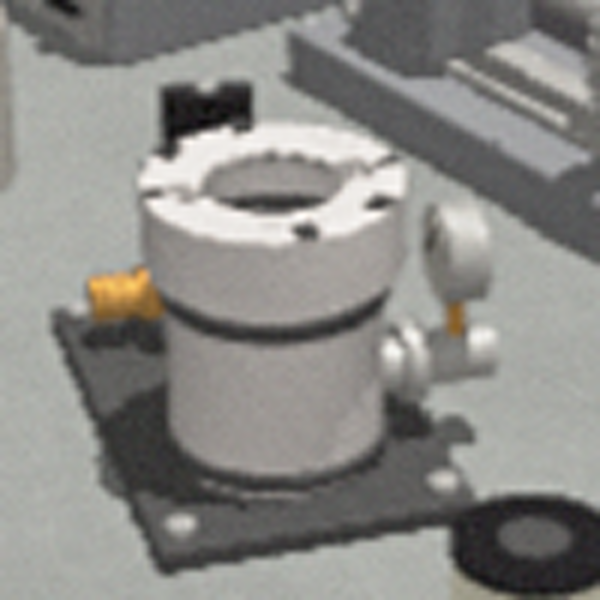

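View pics/sz2.png

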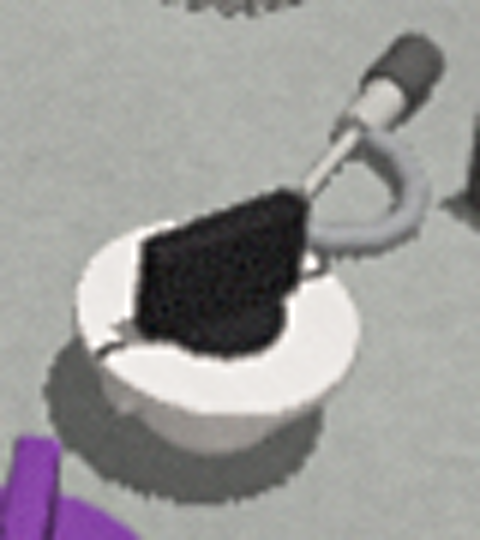

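```bash
cat >> h.py <<'E'
def onz(n,uv,z):
    e,r=rays(n,uv);return e+r*((z-e[2])/r[:,2])[:,None]
def circ(P):
    import scipy.optimize as so
    f=lambda q:np.hypot(P[:,0]-q[0],P[:,1]-q[1])-q[2]
    s=so.least_squares(f,[*P[:,:2].mean(0),.05],loss='soft_l1',f_scale=.001);return s.x
E
python3 - <<'E'
from h import *
def Z(pts,u0,v0,s=8): # crop cubic resize centre mapping
    return [((a+.5)/s-.5+u0,(b+.5)/s-.5+v0) for a,b in pts]
p,d=load('top0');C=cloud('top',d);g=p.astype(int)
ps,ds=load('side0');Cs=cloud('side',ds);gs=ps.astype(int)
# collar & lid disc: white pixels outer contour
for nm,cen,z in(('collar',(300,203),.15),('lid',(435,230),.044)):
    m=(g.min(2)>150).astype(np.uint8);m[:, :cen[0]-25]=0;m[:,cen[0]+25:]=0;m[:cen[1]-25]=0;m[cen[1]+25:]=0
    n,l,st,_=cv2.connectedComponentsWithStats(m);k=1+st[1:,4].argmax();mm=(l==k).astype(np.uint8)
    c=max(cv2.findContours(mm,0,cv2.CHAIN_APPROX_NONE)[0],key=len).reshape(-1,2)
    hull=cv2.convexHull(c).reshape(-1,2)
    print(nm,'top circle',circ(onz('top',hull,z)).round(4),'median z',np.median(C[mm>0][:,2]).round(4))
    Q=C[(mm>0)]; 
    print('  side: z of pts near', end=' ')
    cc=circ(onz('top',hull,z)); w=(np.hypot(Cs[...,0]-cc[0],Cs[...,1]-cc[1])<cc[2])&(gs.min(2)>190)
    print(np.percentile(Cs[w][:,2],[10,50,90]).round(4))
    # side ellipse circle fit
    m=w.astype(np.uint8)
for nm,pts in (('entry ribs',[(530,208),(433,468)]),('slots',[(517,240),(447,433)]),('bleed',[(609,275),(353,397)]),('pads',[(615,385),(353,285)])):
    P=onz('top',Z(pts,240,160),.15);v=P[0]-P[1];print(nm,P.round(4).tolist(),'mid',P.mean(0).round(4),'ang',np.arctan2(v[1],v[0]))
P=onz('top',Z([(296,178),(264,383)],400,195),.044);v=P[0]-P[1];print('lid marks',P.round(4).tolist(),P.mean(0),np.arctan2(v[1],v[0]))
P=onz('top',Z([(318,195),(285,345)],400,195),.084);
# dark bar tops by depth
for nm,c,lo,hi,r in(('lidbar',(.473,-.393),.072,.095,.05),('knob',(.575,.144),.132,.16,.045)):
    for q,X,G in(('top',C,g),('side',Cs,gs)):
        w=(np.hypot(X[...,0]-c[0],X[...,1]-c[1])<r)&(X[...,2]>lo)&(X[...,2]<hi)&(G.max(2)<90)
        A=X[w]; A=A; m=np.median(A,0)
        (cx,cy),(a,b),t=cv2.minAreaRect((A[:,:2]*1000).astype(np.float32))
        u,s,vt=np.linalg.svd(A[:,:2]-A[:,:2].mean(0),full_matrices=False)
        print(nm,q,len(A),'rect',cx,cy,a,b,t,'mean',A.mean(0).round(4),'ang',np.arctan2(*vt[0][::-1]),'z95',np.percentile(A[:,2],[50,95]))
E
```

```text
collar top circle [0.5439 0.0371 0.0586] median z 0.1474
  side: z of pts near [0.15   0.1517 0.1532]
lid top circle [ 0.4787 -0.3998  0.0446] median z 0.0427
  side: z of pts near [0.0431 0.0445 0.0459]
entry ribs [[0.5938, 0.0202, 0.15], [0.493, 0.0545, 0.15]] mid [0.5434 0.0374 0.15  ] ang -0.3278282299078267
slots [[0.5812, 0.0249, 0.15], [0.5064, 0.0496, 0.15]] mid [0.5438 0.0372 0.15  ] ang -0.3187496628537014
bleed [[0.5683, -0.0104, 0.15], [0.5195, 0.0855, 0.15]] mid [0.5439 0.0375 0.15  ] ang -1.0999616345429946
pads [[0.526, -0.0135, 0.15], [0.5626, 0.0868, 0.15]] mid [0.5443 0.0367 0.15  ] ang -1.9208798936221636
lid marks [[0.5205, -0.4096, 0.044], [0.4357, -0.3944, 0.044]] [ 0.47806652 -0.40202414  0.044     ] -0.17719284811327024
lidbar top 93 rect 479.31695556640625 -401.0431213378906 15.878480911254883 60.67816925048828 81.547607421875 mean [ 0.4778 -0.4006  0.0815] ang 2.96163629801941 z95 [0.08143804 0.08614323]
lidbar side 240 rect 480.7560729980469 -402.6781311035156 15.62857437133789 64.21546173095703 81.3941421508789 mean [ 0.4792 -0.4041  0.0815] ang 2.9804023875796553 z95 [0.08297121 0.08603779]
knob top 65 rect 580.7078247070312 148.52928161621094 13.698095321655273 45.12095642089844 58.44389343261719 mean [0.5804 0.1484 0.1418] ang 2.5792699196569773 z95 [0.14182194 0.14707083]
knob side 73 rect 582.65576171875 145.90145874023438 12.177164077758789 40.9615478515625 56.03668975830078 mean [0.5827 0.1457 0.1398] ang -0.5386714250235279 z95 [0.13983564 0.14694792]
```

Run:
```python
from h import *
o=get_obs();M=R.from_quat(o['ee_rot']).as_matrix();print(M.round(3));print('jaw yaw',np.arctan2(M[1,2],M[0,2]),o['position'])
p,d=load('top0');C=cloud('top',d)
for n,uv in dict(bottle=(190,195),micro=(412,185),cart=(372,217),gear=(375,170),nut=(347,170),vise=(150,218)).items(): print(n,C[uv[1],uv[0]].round(3))
```

```text
[[-0.001 -0.898  0.439]
 [-0.001  0.439  0.898]
 [-1.    -0.    -0.001]]
jaw yaw 1.1160743463019986 [0.27437735 0.5611761  0.23060264]
bottle [0.562 0.381 0.128]
micro [ 0.631 -0.335  0.02 ]
cart [ 0.509 -0.189  0.094]
gear [ 0.677 -0.208  0.033]
nut [ 0.683 -0.116  0.002]
vise [ 0.505  0.555 -0.004]
```

move_arm:
  motion: "0.031 -0.041 0 -0.01; 0.061 -0.083 0 -0.02; 0.092 -0.124 0 -0.03; 0.123 -0.165 0 -0.04; 0.154 -0.207 0 -0.05; 0.184 -0.248 0 -0.06; 0.215 -0.289 0 -0.07; 0.246 -0.33 0 -0.08; 0.276 -0.372 -0.01 -0.09; 0.307 -0.413 -0.03 -0.105"
  grip: 0.45
  force: 60

```text
clock: 1.35
position: [0.5827, 0.1472, 0.2015]
ee_rot: [-0.342, 0.618, 0.342, 0.619]
ft_force: [0.5, 0.3, -0.9]
grip_width: 0.452
```

move_arm:
  motion: "0 0 -0.01 0; 0 0 -0.01 0"

```text
clock: 1.6
position: [0.5807, 0.1488, 0.1902]
ee_rot: [-0.342, 0.619, 0.343, 0.618]
ft_force: [-0.3, 1.7, 0.6]
grip_width: 0.452
```

Run:
```python
from h import *
o=get_obs();print(o['joint_pos'].round(3))
grab('top','t1');grab('side','s1');crop('top0',240,160,340,240,8,'x');crop('top' and 't1',230,140,330,220,8,'t1z');crop('s1',255,110,355,210,6,'s1z')
```

```text
[-0.538  0.303  0.258  1.6   -0.081  1.252  0.746]
```

View pics/t1z.png

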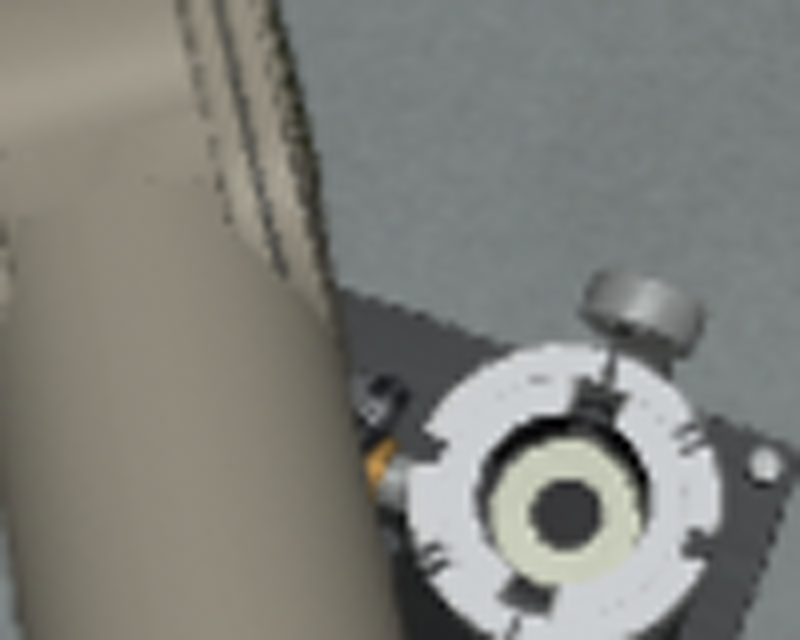

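View pics/s1z.png

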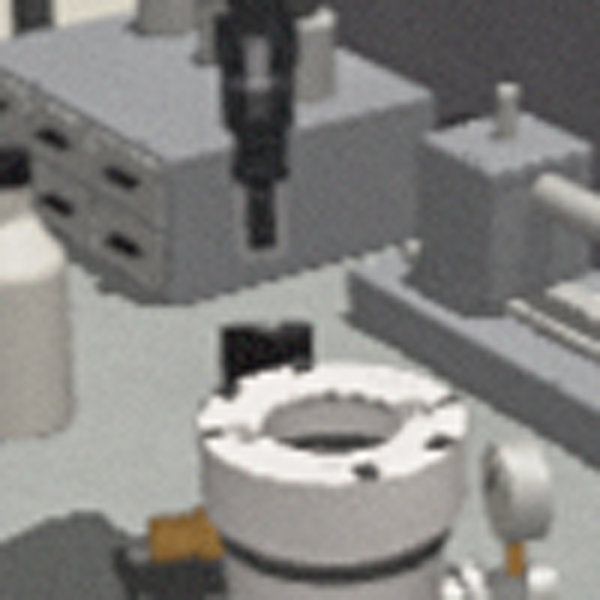

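The side crop shows the fingers centred over the knob, with the fingertip at (262,240) and the knob top at (267,325). I'll descend and grip.

move_arm:
  motion: "0 0 -0.03 0; 0 0 -0.06 0; 0 0 -0.079 0; 0 0 -0.079 0"

```text
clock: 2.2
position: [0.5808, 0.149, 0.1116]
ee_rot: [-0.343, 0.619, 0.343, 0.618]
ft_force: [-0.3, 0.3, 0.3]
grip_width: 0.449
```

move_arm:
  motion: "0 0 0 0; 0 0 0 0; 0 0 0 0; 0 0 0 0"
  grip: 0

```text
clock: 2.7
position: [0.5835, 0.1511, 0.1142]
ee_rot: [-0.343, 0.616, 0.343, 0.621]
ft_force: [8.1, 6.9, -3.4]
grip_width: 0.154
```

move_arm:
  motion: "0.002 0.002 0 -0.05; 0.003 0.002 0 -0.18; 0.003 0.002 0 -0.33; 0.003 0.002 0 -0.48; 0.003 0.002 0 -0.63; 0.003 0.002 0 -0.78; 0.003 0.002 0 -0.93; 0.003 0.002 0 -1.08; 0.003 0.002 0 -1.2; 0.003 0.002 0 -1.3"

```text
clock: 3.95
position: [0.5838, 0.1515, 0.1141]
ee_rot: [0.103, 0.7, -0.102, 0.699]
ft_force: [-8.3, 0.2, 9.4]
grip_width: 0.152
```

move_arm:
  motion: "0 0 0 -0.03; 0 0 0 -0.03"

```text
clock: 4.2
position: [0.5838, 0.1515, 0.1141]
ee_rot: [0.113, 0.699, -0.112, 0.698]
ft_force: [-8.3, 0.7, 9.8]
grip_width: 0.155
```

Run:
```python
from h import *
o=get_obs();print(o['joint_pos'].round(3),o['ft_force'],o['torque']);M=R.from_quat(o['ee_rot']).as_matrix();print('jaw yaw',np.arctan2(M[1,2],M[0,2]))
```

```text
[-0.711  0.399  0.477  1.683 -0.203  1.109 -0.493] [-8.2526974   0.67742267  9.75129053] [ 0.1590374  2.1871359 -0.1698712]
jaw yaw -0.3187965883952834
```

move_arm:
  motion: "0 0 0 0; 0 0 0 0; 0 0 0.03 0; 0 0 0.08 0; -0.02 -0.04 0.1 0.15; -0.04 -0.09 0.1 0.3; -0.05 -0.14 0.1 0.45; -0.06 -0.19 0.1 0.6; -0.07 -0.24 0.1 0.75; -0.08 -0.29 0.1 0.9"
  grip: 0.45

```text
clock: 5.45
position: [0.5042, -0.1413, 0.2128]
ee_rot: [-0.204, 0.677, 0.204, 0.677]
ft_force: [1.2, -0.4, -0.4]
grip_width: 0.451
```

Run:
```python
from h import *
grab('top','t2');grab('side','s2');crop('t2',240,160,340,240,8,'t2z');crop('s2',265,150,365,250,8,'s2z')
```

```text
(no output)
```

View pics/t2z.png

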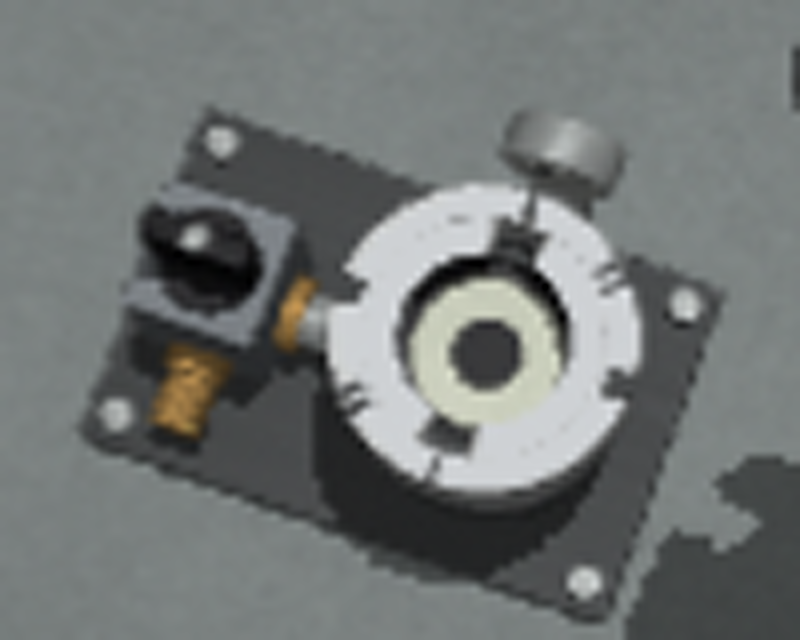

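View pics/s2z.png

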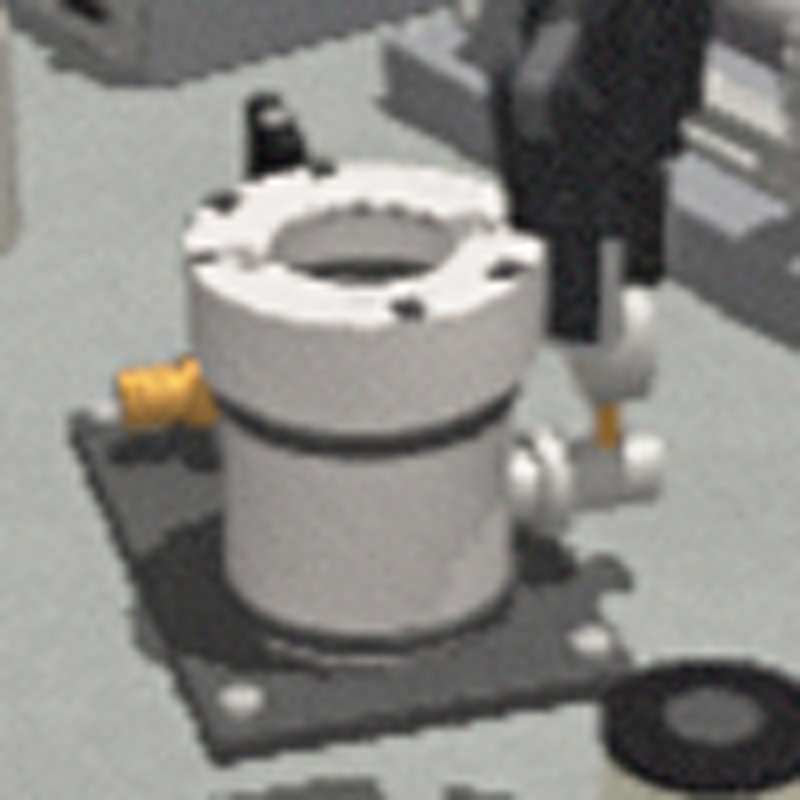

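The knob bar now lies across the stub in both views, so the cock is shut. Next I cross-check the collar and lid centres from the side view.

Run:
```python
from h import *
Z=lambda pts,u0,v0,s=8:np.array([((a+.5)/s-.5+u0,(b+.5)/s-.5+v0) for a,b in pts])
for nm,a in(('bleed',[(507,270),(222,202)]),('pads',[(407,308),(320,168)])):
    P=onz('side',Z(a,265,150),.151);v=P[0]-P[1];print(nm,P.round(4).tolist(),P.mean(0).round(4),np.arctan2(v[1],v[0]))
# triangulate
def tri(ut,us):
    e1,r1=rays('top',ut);e2,r2=rays('side',us);A=np.c_[r1[0],-r2[0]];t=np.linalg.lstsq(A,e2-e1,rcond=None)[0];a=e1+t[0]*r1[0];b=e2+t[1]*r2[0];return ((a+b)/2).round(4),np.linalg.norm(a-b).round(4)
T=Z([(609,275),(353,397),(615,385),(353,285)],240,160);S=Z([(507,270),(222,202),(407,308),(320,168)],265,150)
Q=[tri(T[i],S[i]) for i in range(4)];print(Q,np.mean([q[0] for q in Q],0))
# lid: disc marks
T=Z([(296,178),(264,383)],400,195);S=Z([(315,266),(108,345)],370,260,6)
Q=[tri(T[i],S[i]) for i in range(2)];print(Q)
P=onz('side',S,.044);print('lid side',P.round(4).tolist(),P.mean(0))
# cylinder outline of lid/collar in side: compare projected circle edges
p,_=load('side0');v=p[:,:,::-1].copy()
for c,r,z in(((.544,.037),.06,.15),((.4783,-.4015),.048,.044)):
    for dx,dy,col in((0,0,(0,0,255)),(.002,.002,(255,0,0))):
        t=np.linspace(0,2*np.pi,120);P=np.c_[c[0]+dx+r*np.cos(t),c[1]+dy+r*np.sin(t),0*t+z]
        q=proj('side',P)
        if dx==0: big=None
        np.save('q%g%g.npy'%(r,dx),q)
def draw(u0,v0,u1,v1,r,s,out):
    im=cv2.resize(v[v0:v1,u0:u1],None,fx=s,fy=s,interpolation=cv2.INTER_NEAREST)
    for dx,col in((0,(0,0,255)),(.002,(255,0,0))):
        q=np.load('q%g%g.npy'%(r,dx));q=(q-[u0,v0]+.5)*s-.5
        cv2.polylines(im,[q.round().astype(np.int32)],True,col,1)
    return im
a=draw(280,160,340,220,.06,6,0);b=draw(375,290,435,350,.048,6,0)
cv2.imwrite('pics/ov.png',np.hstack([a,b]))
```

```text
bleed [[0.5741, -0.0073, 0.151], [0.5255, 0.0914, 0.151]] [0.5498 0.042  0.151 ] -1.1136758477208508
pads [[0.5317, -0.0103, 0.151], [0.5679, 0.0943, 0.151]] [0.5498 0.042  0.151 ] -1.903965176592888
[(array([ 0.569 , -0.0113,  0.1538]), np.float64(0.0034)), (array([0.5198, 0.0845, 0.1551]), np.float64(0.0025)), (array([ 0.5268, -0.0143,  0.1539]), np.float64(0.0034)), (array([0.5619, 0.0861, 0.1557]), np.float64(0.0009))] [0.544375 0.03625  0.154625]
[(array([ 0.5205, -0.4085,  0.0509]), np.float64(0.0026)), (array([ 0.4366, -0.394 ,  0.0493]), np.float64(0.0035))]
lid side [[0.5281, -0.4039, 0.044], [0.4426, -0.3907, 0.044]] [ 0.48534173 -0.39730548  0.044     ]
```

View pics/ov.png

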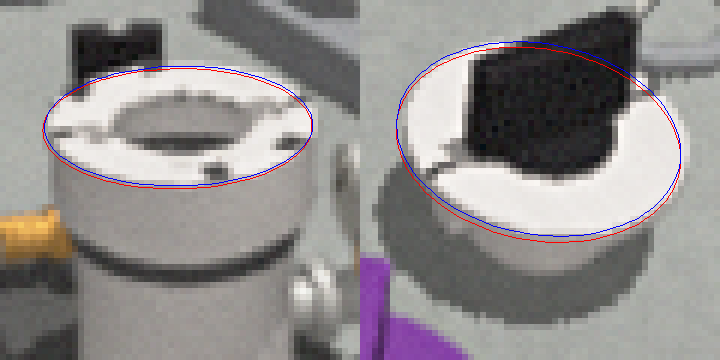

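Both views agree on collar and lid to within the calibration, with a shared bias of about 2 mm in +x/+y that the knob contact also showed. I'll go to the lid now.

move_arm:
  motion: "-0.004 -0.045 0 0.14; -0.008 -0.09 0 0.28; -0.012 -0.135 0 0.42; -0.016 -0.18 0 0.56; -0.02 -0.22 0 0.7; -0.024 -0.26 -0.01 0.82; -0.024 -0.26 -0.05 0.82; -0.024 -0.26 -0.09 0.82; -0.024 -0.26 -0.09 0.82"
  grip: 0.55

```text
clock: 6.68
position: [0.4795, -0.3981, 0.1198]
ee_rot: [-0.454, 0.541, 0.457, 0.54]
ft_force: [0.3, -0.2, 0.5]
grip_width: 0.553
```

Run:
```python
from h import *
o=get_obs();print(o['joint_pos'].round(3));M=R.from_quat(o['ee_rot']).as_matrix();print('jaw yaw',np.arctan2(M[1,2],M[0,2]))
grab('side','s3');crop('s3',350,220,450,340,5,'s3z')
```

```text
[ 0.143  0.467  0.623  1.623 -0.291  1.151  2.236]
jaw yaw 1.4005709316284685
```

View pics/s3z.png

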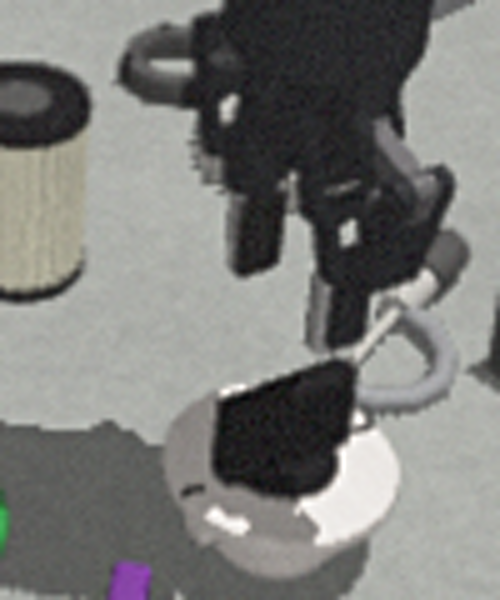

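The fingers, with tips at (255,270) and (335,345), straddle the lid bar at (285,425). I'll descend and close on it.

move_arm:
  motion: "0 0 -0.03 0; 0 0 -0.055 0; 0 0 -0.07 0; 0 0 -0.07 0; 0 0 -0.07 0"

```text
clock: 7.35
position: [0.4813, -0.4001, 0.0538]
ee_rot: [-0.456, 0.54, 0.455, 0.541]
ft_force: [0.2, 0.2, -0.3]
grip_width: 0.546
```

move_arm:
  motion: "0 0 0 0; 0 0 0 0; 0 0 0 0; 0 0 0 0; 0 0 0 0"
  grip: 0
  force: 80

```text
clock: 7.98
position: [0.481, -0.4, 0.0532]
ee_rot: [-0.456, 0.54, 0.455, 0.541]
ft_force: [-0.5, -0.6, 7.2]
grip_width: 0.145
```

move_arm:
  motion: "0 0 0.03 0; 0 0 0.08 0; 0 0 0.13 0; 0 0 0.18 0; 0.005 0.03 0.19 0; 0.011 0.075 0.19 0; 0.018 0.12 0.19 -0.03; 0.024 0.165 0.19 -0.06; 0.031 0.21 0.19 -0.1; 0.038 0.255 0.19 -0.15"

```text
clock: 9.22
position: [0.5182, -0.1429, 0.242]
ee_rot: [-0.413, 0.574, 0.414, 0.573]
ft_force: [-0.0, 0.2, -2.9]
grip_width: 0.148
```

move_arm:
  motion: "0.008 0.05 0 0; 0.015 0.1 0 0; 0.022 0.145 0 0; 0.0275 0.175 0 0; 0.0275 0.1835 0 0; 0.0275 0.1835 0 0; 0.0275 0.1835 0 0"

```text
clock: 10.1
position: [0.5459, 0.0373, 0.2423]
ee_rot: [-0.413, 0.574, 0.413, 0.574]
ft_force: [-0.7, 0.2, -3.1]
grip_width: 0.152
```

Run:
```python
from h import *
o=get_obs();print(o['joint_pos'].round(3),o['torque'].round(2));M=R.from_quat(o['ee_rot']).as_matrix();print(M.round(3),'jaw yaw',np.arctan2(M[1,2],M[0,2]))
grab('side','s4');crop('s4',255,90,365,215,6,'s4z')
grab('top','t4');crop('t4',240,150,340,250,6,'t4z')
```

```text
[-0.524  0.152  0.417  1.674 -0.063  1.329  1.152] [-0.05 -0.04  0.05]
[[-0.    -0.949  0.316]
 [-0.     0.316  0.949]
 [-1.    -0.    -0.   ]] jaw yaw 1.248824488211566
```

View pics/s4z.png

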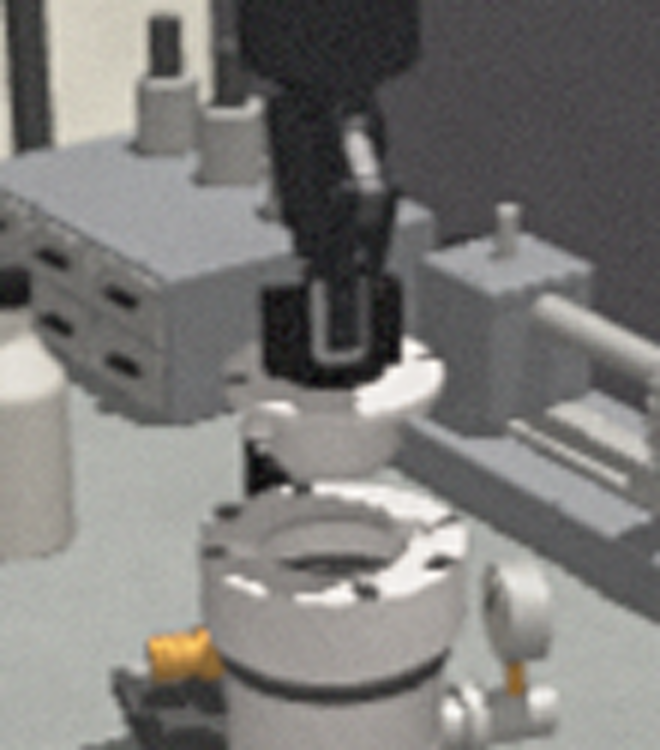

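View pics/t4z.png

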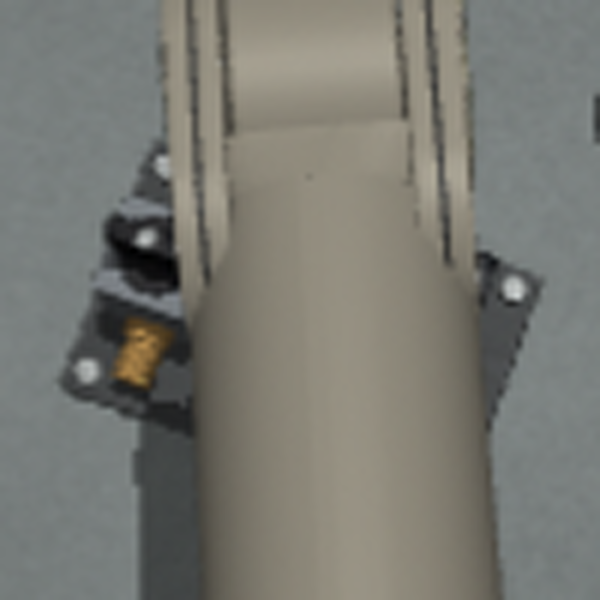

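Run:
```python
from h import *
p,_=load('s4');v=p[:,:,::-1];u0,v0,s=285,125,7
im=cv2.resize(v[v0:v0+80,u0:u0+60],None,fx=s,fy=s,interpolation=cv2.INTER_NEAREST)
t=np.linspace(0,2*np.pi,150)
def fit(ims):pass
for c,r,z,col in(((.546,.0385),.06,.15,(0,0,255)),((.546,.0385),.048,.233,(255,0,0)),((.546,.0385),.048,.225,(0,255,0))):
    q=(proj('side',np.c_[c[0]+r*np.cos(t),c[1]+r*np.sin(t),0*t+z])-[u0,v0]+.5)*s-.5
    cv2.polylines(im,[q.round().astype(np.int32)],True,col,1)
cv2.imwrite('pics/ov4.png',im);print(get_obs()['position'])
```

```text
[0.54598511 0.03758308 0.24241943]
```

View pics/ov4.png

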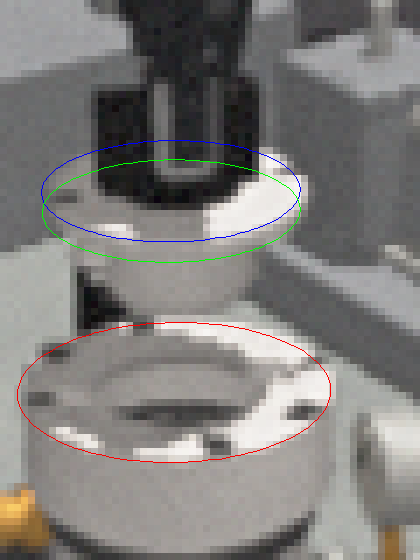

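The lid's in-hand projection lines up with the collar axis to about 1 mm. I'll lower it in stages.

move_arm:
  motion: "0 0.001 -0.015 0; 0 0.001 -0.03 0; 0 0.001 -0.04 0; 0 0.001 -0.047 0; 0 0.001 -0.05 0; 0 0.001 -0.05 0"

```text
clock: 10.95
position: [0.5461, 0.04, 0.1924]
ee_rot: [-0.414, 0.573, 0.414, 0.573]
ft_force: [0.7, 0.7, -1.9]
grip_width: 0.153
```

move_arm:
  motion: "0 0 -0.004 0; 0 0 -0.008 0; 0 0 -0.011 0; 0 0 -0.011 0"

```text
clock: 11.45
position: [0.5459, 0.04, 0.181]
ee_rot: [-0.414, 0.573, 0.414, 0.573]
ft_force: [-0.3, 0.4, -2.6]
grip_width: 0.152
```

No contact force, and the TCP is already 4 mm below the height where the lugs would meet the flange. I'll continue to the seat.

move_arm:
  motion: "0 0 -0.004 0; 0 0 -0.008 0; 0 0 -0.011 0; 0 0 -0.013 0; 0 0 -0.013 0"

```text
clock: 12.08
position: [0.546, 0.04, 0.1682]
ee_rot: [-0.414, 0.573, 0.414, 0.573]
ft_force: [-0.6, 0.6, -3.5]
grip_width: 0.148
```

move_arm:
  motion: "0 0 -0.002 0; 0 0 -0.004 0; 0 0 -0.006 0; 0 0 -0.006 0"

```text
clock: 12.58
position: [0.5463, 0.04, 0.167]
ee_rot: [-0.414, 0.572, 0.414, 0.574]
ft_force: [-22.3, -1.9, 41.7]
grip_width: 0.15
```

Run:
```python
from h import *
print(get_obs()['position'],get_obs()['ft_force'],get_obs()['torque'])
grab('side','s5');crop('s5',270,110,350,220,7,'s5z')
```

```text
[0.54630331 0.04004147 0.16699308] [-22.3439206   -1.89663793  41.71085938] [-0.53826422  4.68100669  0.02939497]
```

View pics/s5z.png

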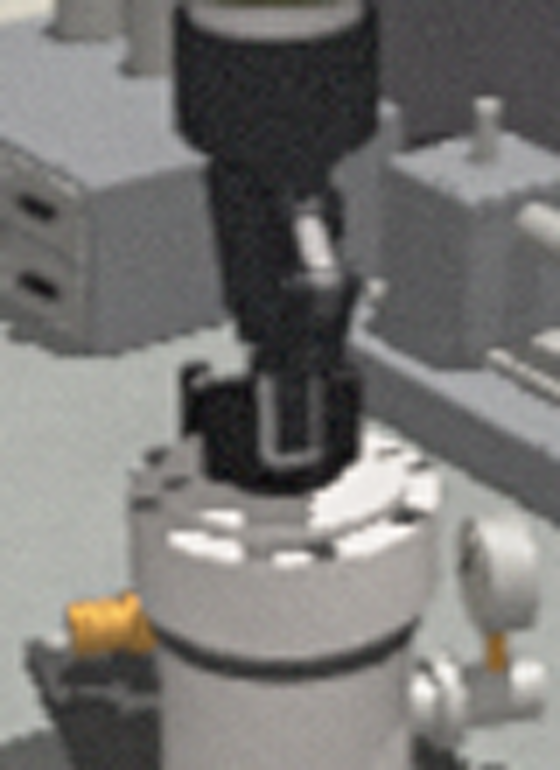

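Seated at TCP z = 0.167, which is the predicted home height. I'll ease the push and twist.

move_arm:
  motion: "0 0 0.001 -0.03; 0 0 0.003 -0.13; 0 0 0.003 -0.23; 0 0 0.003 -0.33; 0 0 0.003 -0.43; 0 0 0.003 -0.53; 0 0 0.003 -0.63; 0 0 0.003 -0.71; 0 0 0.003 -0.77; 0 0 0.003 -0.785"

```text
clock: 13.88
position: [0.5467, 0.0393, 0.1671]
ee_rot: [-0.163, 0.687, 0.163, 0.689]
ft_force: [-6.0, -3.3, 12.7]
grip_width: 0.148
```

move_arm:
  motion: "0 0 0 0; 0 0 0 0"

```text
clock: 14.12
position: [0.5467, 0.0393, 0.1671]
ee_rot: [-0.163, 0.687, 0.163, 0.689]
ft_force: [-4.9, -3.2, 13.3]
grip_width: 0.151
```

Run:
```python
from h import *
o=get_obs();print(o['position'],o['ft_force'],o['torque'],o['grip_width']);M=R.from_quat(o['ee_rot']).as_matrix();print('jaw yaw-pi/2',np.arctan2(M[1,2],M[0,2])-np.pi/2)
grab('side','s6');crop('s6',270,110,350,220,7,'s6z');grab('top','t6');crop('t6',240,150,340,250,6,'t6z')
```

```text
[0.54665107 0.0393149  0.16708703] [-4.94200411 -3.16180131 13.25156369] [-0.63968473  1.17238936  0.37362904] 0.15061757308917942
jaw yaw-pi/2 -1.1048422915156777
```

View pics/s6z.png

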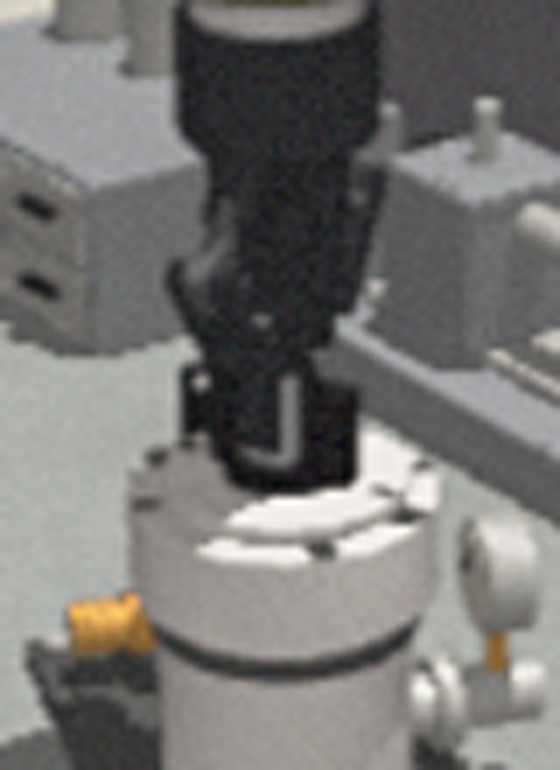

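View pics/t6z.png

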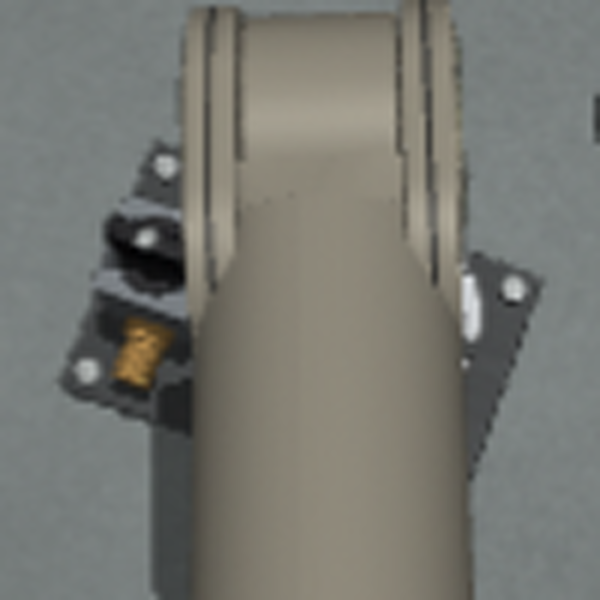

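Run:
```python
from h import *
p,_=load('s6');u0,v0,s=285,165,13
im=cv2.resize(p[v0:v0+35,u0:u0+52,::-1],None,fx=s,fy=s,interpolation=cv2.INTER_CUBIC)
for a,col in((-1.107,(0,0,255)),(-.947,(255,0,0)),(-1.267,(0,200,0))):
    for r,z in((.040,.158),(.048,.158),(.055,.15)):
        q=(proj('side',[.546+r*np.cos(a),.0385+r*np.sin(a),z])[0]-[u0,v0]+.5)*s-.5
        cv2.circle(im,tuple(q.round().astype(int)),3,col,-1)
cv2.imwrite('pics/ov6.png',im)
```

```text
(no output)
```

View pics/ov6.png

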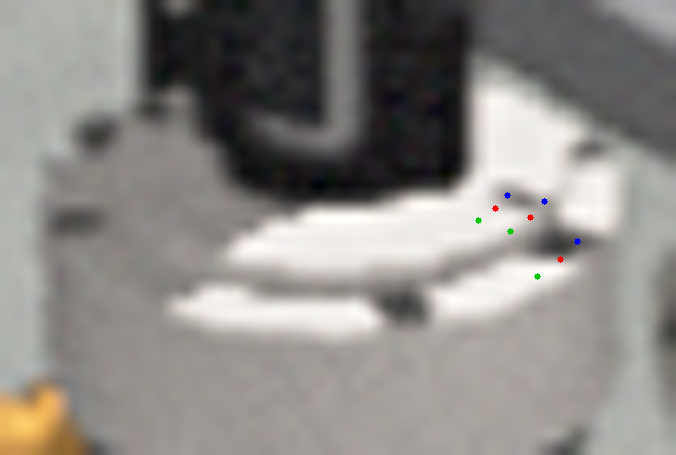

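Run:
```python
from h import *
p,_=load('s6')
cv2.imwrite('pics/z6.png',cv2.resize(p[172:192,312:340,::-1],None,fx=26,fy=26,interpolation=cv2.INTER_CUBIC))
```

```text
(no output)
```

View pics/z6.png

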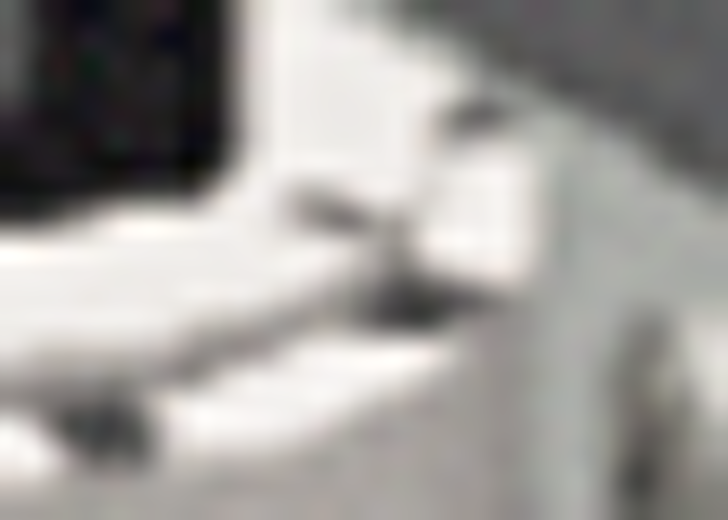

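move_arm:
  motion: "0 0 0 -0.015; 0 0 0 -0.03; 0 0 0 -0.03; 0 0 0 -0.03; 0 0 0 -0.03"

```text
clock: 14.85
position: [0.5467, 0.0393, 0.1671]
ee_rot: [-0.153, 0.69, 0.153, 0.691]
ft_force: [-5.0, -2.9, 12.2]
grip_width: 0.15
```

Run:
```python
from h import *
o=get_obs();print(o['clock'],o['position'],o['ft_force'],o['torque'],abs(o['joint_velocities']).max());M=R.from_quat(o['ee_rot']).as_matrix();print('bar yaw',np.arctan2(M[1,2],M[0,2])-np.pi/2,M[:,0])
p,_=grab('side','s7')
cv2.imwrite('pics/z7.png',cv2.resize(p[150:210,285:345,::-1],None,fx=9,fy=9,interpolation=cv2.INTER_CUBIC));cv2.imwrite('pics/full7.png',p[:,:,::-1])
```

```text
14.85 [0.54667229 0.0392911  0.16709   ] [-5.01310268 -2.90744486 12.1549247 ] [-0.66687943  1.13424178  0.4167101 ] 0.0021241310720415767
bar yaw -1.1348304525372723 [ 1.83208542e-03  5.32292751e-06 -9.99998322e-01]
```

View pics/z7.png

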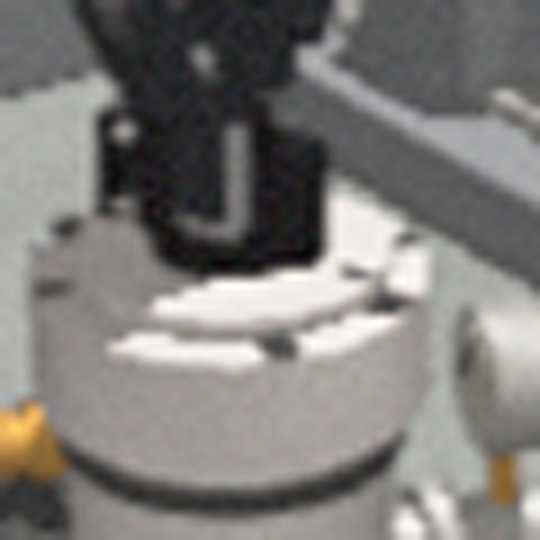

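View pics/full7.png

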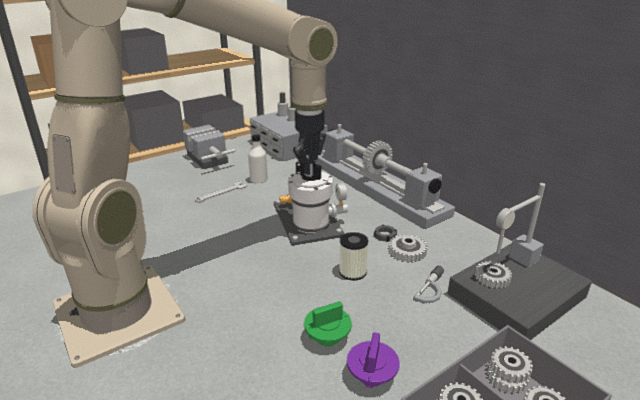

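The lid mark at (365,272) points at the bleed ribs at (385,300) in the crop. The disc is seated, the arm is still, and the bystanders are where they started. Handing in.

```bash
python3 -c "
from workcell import *
print(hand_in())"
```

```text
the job is handed in; nothing more can be done
None
```

I shut the drain cock, seated the lid and twisted it to the bleed mark. The job was handed in at about 15 s on the robot's clock, with the lid still gripped. `hand_in()` gives no verdict, so the checks below are my own.

- **Drain cock:** I turned the knob clockwise until the jaws stood at the shut angle (bar at -1.89 rad in the world). Both cameras then showed the bar across the brass stub.
- **Lid seated:** It stopped at tool height 0.167 m, the predicted fully-home height. I then eased the push from about 42 N to about 12 N.
- **Bleed mark:** The handle bar is at -1.135 rad by the gripper and the measured mark is at -1.107 rad, so it is about 0.03 rad past, within the 0.16 rad allowed. That comes from a small extra twist I added because the side view suggested the lid was about 0.05 rad short. The gripper had read exact before that, so the two disagreed slightly. The lid's line points at the bleed ribs in the last picture.
- **Final state:** Arm still, tool vertical, grip force set to 80 N with the handle held. The turning torque reading was about 0.4 N m, higher than the 0.2 N m quoted for the spring. The last side picture shows the bystanders and look-alike lids where they started.
- **Disagreements:** The side camera put the collar and lid about 5–7 mm away from the top camera's estimate. Contact with the knob pointed to about 2 mm off the top camera's estimate, and I used that in between; insertion met no side force. I couldn't measure the ring angle directly, and the arm hid the collar from the top camera at the end.

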